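# Stroke a row of vial lids shut

### The arm

A 6-joint arm with a two-finger parallel gripper is mounted at the origin on the work surface. World frame = base frame: x ahead of the robot, y to its left, z up, the work surface at z = 0. Lengths are in m, angles in rad, forces in N, time in s.
With the tool pointing down it reaches from about 0.4 to 0.825 m from the base axis. Payload 7 kg.
Tool frame: the origin (TCP) lies on the centre line of the jaws, within the pads' length; the fingertips stand 11 mm ahead of it and the grasp point (between the pads) lies 8 mm behind it; z points along the fingers, y is the direction in which the jaws open and shut (so a half turn about z gives the same grasp; the last joint's range is limited). The gripper opens to 88 mm and grips with 3 to 60 N. Pads are 19 mm wide; open, the fingers measure 130 mm over their backs; the gripper's body (78 mm by 193 mm) begins 47 mm behind the grasp point.
Start: joints at [1.627, 0.359, 0.012, 0, -1.224, -0.288], TCP at [0.155, 0.657, 0.209] pointing down, gripper open.
Joint ranges: [-3.07, 3.07], [-1.43, 2.12], [-1.02, 1.25], [-3.03, 1.67], [-3.05, -0], [-3.03, 3.03]. Speed limits (rad/s): [2.39, 2.39, 3.01, 3.14, 3.14, 3.14].

### API

Orientations are given as [roll, pitch, yaw] about the fixed x, y, z axes, in that order (R = Rz(yaw) Ry(pitch) Rx(roll)).
In Python, from station import * gives the robot as it stands.
- The arm moves only by the tool play_rows, never from a script. Its argument "targets" is a list of rows, each a list of 7 numbers: the turn, a rotation vector about the world's x, y, z in rad, then the shift along the world's x, y, z in m, then the opening, from 0 (shut) to 1 (fully open). A call has 1 to 12 rows; each row shifts and turns the pose as measured when the row begins; what a row does not reach is not made up. A row lasts 1/8 s, in which the tool goes at most 62.5 mm and 10.7 degrees, less where a joint would pass 70% of its speed; a pose out of reach is approached as far as the arm can. A call is refused whole if a number of a shift passes 0.0625 or a number of a turn 0.188, either way. A call with a gripper value outside its range is refused whole. The fingers move at their own pace and stop on an object; "grip_force" is the grip in N (left out, the last holds). Time passes only in rows, so rows that do not move let the fingers close. It gives the time, the measured TCP pose, the force and the opening at its end, in the units of the state.
- get_state(): the state, without advancing time (a new reading comes with each control period).
- grab_frame(name): name is "side" or "top" or "wrist"; returns (picture, depth): 420x560x3 uint8, blue, green, red; 420x560 float32, m along the optical axis (not along the pixel's ray), 0 where there is no reading.
- camera_params(name): a dict with "camera_matrix" (3x3 intrinsics, pixels), "dist" ([k1, k2, p1, p2, k3] as OpenCV has them; the pictures are not rectified), "extrinsics" (4x4, takes a point from world to camera coordinates); the wrist camera has in their place "hand_eye" (4x4, takes a point from camera to tool coordinates, whose origin is the TCP and whose axes are the flange's). Camera axes: x right, y up, looking along -z (the intrinsics and any distortion apply to the point x, -y, -z); pixel columns grow to the right and rows downward; lengths in m; the calibration is good to about 2 mm. A picture is of the moment at which its call begins: read the wrist's pose just before it. camera_params takes no time and is no camera call.
- job_done(): hands the job in, once; it reports no verdict.
The state is a dict: "t": time; "q": joint angles; "qd": joint speeds; "joint_efforts": joint torques, N m; "eef_pos": TCP position; "ee_rot": TCP orientation; "force": force on the tool from outside, world axes, zero at the start; "moment": the same for the moment, N m; "width": finger opening in m.
Only numpy, scipy, OpenCV 4.12 (cv2) and the standard library are available. Lean on these libraries where they do the work, as an engineer would, in place of code of your own. Each camera call takes 0.05 s, during which the arm holds its last target.

### The job

Stroke shut all four blue vial lids: with the fingertips shut, run lightly along the row just over the vials, starting at the rack's yellow end, so that the lids fold down flat one after another in that order. Be gentle: do not pick up, tip or shift the rack, and leave the rack with the orange lids and everything else on the bench as it is.

Things in the scene. Friction and masses are not known exactly. Their poses are not given: they have to be found in the camera images.
- rack: the rack to work on: loose aluminium block on rubber feet, 160 (x) x 46 (y) mm, top face 45 mm above the bench, about 0.8 kg, with a row of four white vials along its x axis and BLUE flip lids. Its yellow end is the -x end. Origin at the centre of its underside, z up, any yaw. Vial centres at x = -51, -17, 17, 51 mm, y = 0; rims 57 mm above the bench
- rack_start (a point): point on the hinge line of the first blue lid (yellow end), on the centre line of the row, at the height of the shut lids' tops (60.5 mm); fixed to the rack
- rack_finish (a point): point at the free end of the last blue lid when shut, on the centre line of the row, at the same height; fixed to the rack
- lid1 (a joint): hinge of blue lid 1 from the yellow end, axis along the rack's y at x = -64 mm, 57.5 mm above the bench, on the yellow-end side of its vial. 0: shut, flat over the vial towards the rack's +x; grows as it opens; 1.57 upright; stop at 1.8 rad; starts at 1.4 to 1.75. The lid is a disc 24 mm across, 3 mm thick, reaching 28 mm from the hinge with its tab; stiff hinge (0.5 N at the tab), stays where left
- lid2 (a joint): hinge of blue lid 2 from the yellow end, axis along the rack's y at x = -30 mm, 57.5 mm above the bench, on the yellow-end side of its vial. 0: shut, flat over the vial towards the rack's +x; grows as it opens; 1.57 upright; stop at 1.8 rad; starts at 1.4 to 1.75. The lid is a disc 24 mm across, 3 mm thick, reaching 28 mm from the hinge with its tab; stiff hinge (0.5 N at the tab), stays where left
- lid3 (a joint): hinge of blue lid 3 from the yellow end, axis along the rack's y at x = 4 mm, 57.5 mm above the bench, on the yellow-end side of its vial. 0: shut, flat over the vial towards the rack's +x; grows as it opens; 1.57 upright; stop at 1.8 rad; starts at 1.4 to 1.75. The lid is a disc 24 mm across, 3 mm thick, reaching 28 mm from the hinge with its tab; stiff hinge (0.5 N at the tab), stays where left
- lid4 (a joint): hinge of blue lid 4 from the yellow end, axis along the rack's y at x = 38 mm, 57.5 mm above the bench, on the yellow-end side of its vial. 0: shut, flat over the vial towards the rack's +x; grows as it opens; 1.57 upright; stop at 1.8 rad; starts at 1.4 to 1.75. The lid is a disc 24 mm across, 3 mm thick, reaching 28 mm from the hinge with its tab; stiff hinge (0.5 N at the tab), stays where left
- other_rack: a second rack, the same in every size and also with a yellow end at its -x, but with ORANGE lids, which stand open and stay so; origin at the centre of its underside
- other_lid1 (a joint): hinge of orange lid 1 from that rack's yellow end: 0 shut, starts open at 1.4 to 1.75 rad
- other_lid2 (a joint): hinge of orange lid 2 from that rack's yellow end: 0 shut, starts open at 1.4 to 1.75 rad
- other_lid3 (a joint): hinge of orange lid 3 from that rack's yellow end: 0 shut, starts open at 1.4 to 1.75 rad
- other_lid4 (a joint): hinge of orange lid 4 from that rack's yellow end: 0 shut, starts open at 1.4 to 1.75 rad
- jar: bystander: amber glass jar with white cap, 50 mm across, 65 mm high; origin at the centre of its underside
- tube_stand: bystander: grey 50 mm block holding one white tube with a dark blue cap, 109 mm high in all; origin at the centre of its underside
- beaker: bystander: small clear beaker, 52 mm across, 65 mm high; origin at the centre of its underside
- tip_box: bystander: blue tip box with an orange deck and white tips, 85 x 122 x 61 mm; origin at the centre of its underside
- spatula: bystander: small steel spatula, 170 mm long, lying flat on the bench; origin at its underside

How it is judged:
By the outcome, as a careful person would: the job done as asked, in the order asked, and still so for the second after the job is handed in, with the robot touching nothing.
It also fails if it takes over 40 s, if anything falls off the work surface, if the arm or the gripper's body presses on something with over 40 N, if the wrist force passes 120 N, or if a joint passes its speed limit or range.

## Working session

There is one attempt and no reset: what is moved stays moved. The work goes in short steps, Python scripts to look and compute and a tool call to move; the robot and the scene stay as the last step left them, time stands still between calls to the robot, and variables do not carry over. Pictures are saved under pics/ and viewed, and the job is handed in when it is done.

Besides the shell and the picture viewer there is one more tool, called after "Call:" in YAML: its name, and indented under it one key for each argument. play_rows: Moves the arm, as the interface text tells. Its arguments: {"type":"object","properties":{"targets":{"type":"array","items":{"type":"array","items":{"type":"number"}}},"grip_force":{"type":"number"}},"required":["targets"]}

```bash
mkdir -p pics
python3 - <<'E'
from station import *
import cv2,numpy as np
s=get_state();print({k:np.round(v,3).tolist() for k,v in s.items()})
for n in ["top","side"]:
    p,d=grab_frame(n);cv2.imwrite(f"pics/{n}1.png",p);np.savez(f"{n}1.npz",p=p,d=d)
    c=camera_params(n);print(n,{k:np.round(v,4).tolist() for k,v in c.items()})
E
```

```text
{'t': 0.0, 'q': [1.627, 0.359, 0.011, -0.0, -1.224, -0.288], 'qd': [-0.001, -0.0, -0.0, -0.001, -0.001, -0.0], 'joint_efforts': [0.001, -58.271, 29.306, 6.997, 0.007, -0.0], 'eef_pos': [0.155, 0.656, 0.208], 'ee_rot': [3.14, -0.0, -0.232], 'force': [0.67, 0.302, -0.71], 'moment': [0.012, 0.046, 0.043], 'width': 0.088}
top {'camera_matrix': [[424.2971, 0.0, 279.725], [0.0, 424.2971, 206.3415], [0.0, 0.0, 1.0]], 'dist': [-0.1043, 0.0, 0.0, 0.0, 0.0], 'extrinsics': [[0.0057, -1.0, -0.0013, 0.0155], [0.9823, 0.0054, 0.187, -0.5645], [-0.187, -0.0024, 0.9824, -1.1724], [0.0, 0.0, 0.0, 1.0]]}
side {'camera_matrix': [[395.4472, 0.0, 281.0476], [0.0, 395.4472, 203.6575], [0.0, 0.0, 1.0]], 'dist': [0.0102, 0.0, 0.0, 0.0, 0.0], 'extrinsics': [[-0.9384, -0.345, 0.0166, 0.4994], [0.2796, -0.7305, 0.6231, -0.1874], [-0.2029, 0.5894, 0.782, -0.9925], [0.0, 0.0, 0.0, 1.0]]}
```

View pics/top1.png

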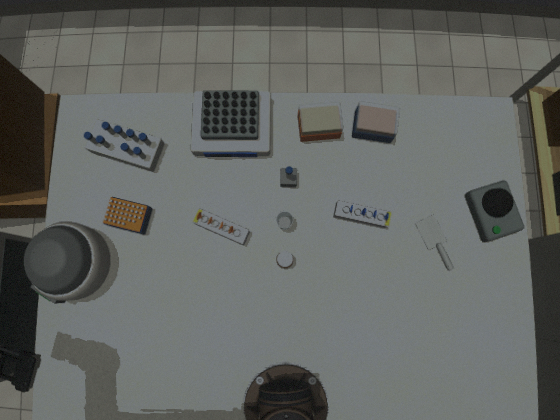

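View pics/side1.png

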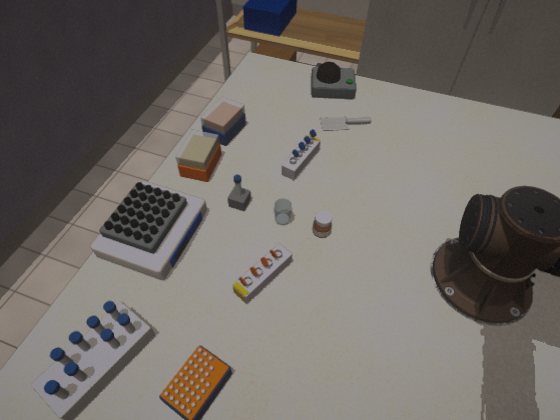

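The top view shows the blue-lid rack at about (362,213), with its yellow end on the right at (392,220). The orange rack is at (222,226). I'll measure the blue rack on its top plane.

```bash
cat > h.py <<'E'
import cv2,numpy as np
from scipy.spatial.transform import Rotation as R
def rays(px,c,E):
    px=np.asarray(px,float).reshape(-1,1,2)
    u=cv2.undistortPoints(px,np.array(c["camera_matrix"]),np.array(c["dist"])).reshape(-1,2)
    d=np.c_[u[:,0],-u[:,1],-np.ones(len(u))]
    E=np.array(E);Rm,t=E[:3,:3],E[:3,3]
    return -Rm.T@t, d@Rm
def onplane(px,c,E,z):
    o,d=rays(px,c,E); k=(z-o[2])/d[:,2]; return o+d*k[:,None]
def wristE(c,pos,rot):
    T=np.eye(4);T[:3,:3]=R.from_euler('xyz',rot).as_matrix();T[:3,3]=pos
    return np.linalg.inv(T@np.array(c["hand_eye"]))
E
python3 - <<'E'
from station import *
from h import *
c=camera_params("top");p=np.load("top1.npz")["p"]
x0,y0,x1,y1=320,185,410,245
cv2.imwrite("pics/c1.png",cv2.resize(p[y0:y1,x0:x1],None,fx=8,fy=8,interpolation=cv2.INTER_CUBIC))
s=np.load("side1.npz")["p"]
cv2.imwrite("pics/c2.png",cv2.resize(s[120:185,270:330],None,fx=8,fy=8,interpolation=cv2.INTER_CUBIC))
print(np.round(onplane([[362,213],[392,220],[337,208],[222,226],[288,176],[441,240]],c,c["extrinsics"],.045),3))
h=camera_params("wrist");print(np.round(h["hand_eye"],3),h["camera_matrix"],h["dist"])
E
```

```text
[[ 0.548 -0.221  0.045]
 [ 0.527 -0.308  0.045]
 [ 0.562 -0.148  0.045]
 [ 0.507  0.185  0.045]
 [ 0.657 -0.005  0.045]
 [ 0.469 -0.451  0.045]]
[[-0.001  0.959  0.283  0.076]
 [ 1.     0.001 -0.    -0.001]
 [-0.001  0.283 -0.959 -0.175]
 [ 0.     0.     0.     1.   ]] [[368.0707951    0.         279.15958945]
 [  0.         368.0707951  208.60426545]
 [  0.           0.           1.        ]] [-0.07548952  0.          0.          0.          0.        ]
```

View pics/c1.png

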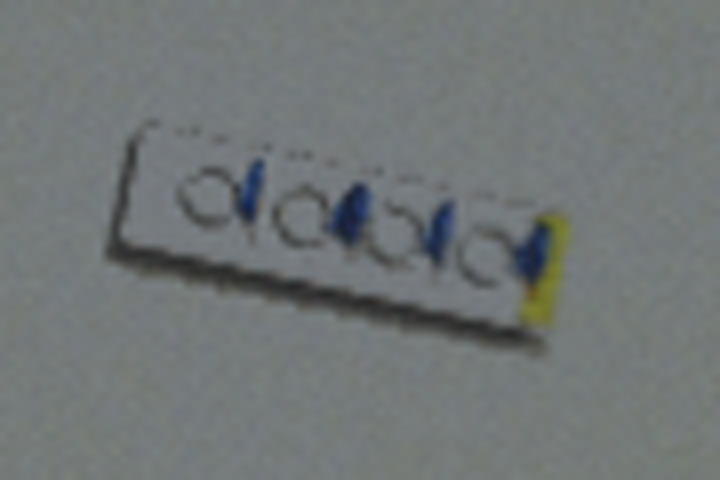

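View pics/c2.png

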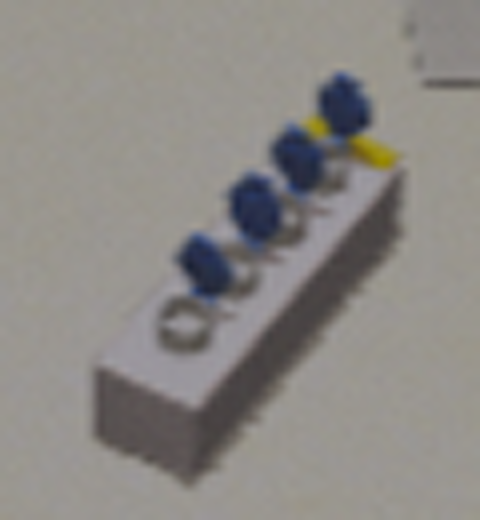

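The close-up confirms the geometry: the rack centre is near (0.545,-0.23), and its +x axis points mainly along world +y, at about 1.35 rad. I'll move above it with the fingers shut so the wrist camera can refine the pose.

Call:
play_rows:
  targets:
    - [0, 0, -0.13, 0.04, -0.045, 0, 0]
    - [0, 0, -0.13, 0.04, -0.045, 0, 0]
    - [0, 0, -0.13, 0.04, -0.045, 0, 0]
    - [0, 0, -0.13, 0.04, -0.045, 0, 0]
    - [0, 0, -0.13, 0.04, -0.045, 0, 0]
    - [0, 0, -0.13, 0.021, -0.056, 0, 0]
    - [0, 0, -0.13, 0.021, -0.056, 0, 0]
    - [0, 0, -0.13, 0.021, -0.056, 0, 0]
    - [0, 0, -0.13, 0.021, -0.056, 0, 0]
    - [0, 0, -0.13, 0.021, -0.056, 0, 0]
    - [0, 0, -0.13, 0.021, -0.056, 0, 0]
    - [0, 0, -0.13, 0.021, -0.056, 0, 0]
  grip_force: 10

```text
t: 1.6
eef_pos: [0.5061, 0.0207, 0.2037]
ee_rot: [3.135, -0.002, -1.835]
force: [1.5, 1.2, -0.1]
width: 0.0007
```

Call:
play_rows:
  targets:
    - [0, 0, 0.025, 0.021, -0.05, 0.003, 0]
    - [0, 0, 0.025, 0.02, -0.05, 0.003, 0]
    - [0, 0, 0, 0.019, -0.05, 0, 0]
    - [0, 0, 0, 0, 0, 0, 0]
    - [0, 0, 0, 0, 0, 0, 0]

```text
t: 2.22
eef_pos: [0.5666, -0.1387, 0.2076]
ee_rot: [3.132, -0.003, -1.792]
force: [-0.0, -0.0, 0.5]
width: 0.0006
```

Run:
```python
from station import *
from h import *
s=get_state();print({k:np.round(s[k],4).tolist() for k in ["t","q","eef_pos","ee_rot","force","width"]})
p,d=grab_frame("wrist");cv2.imwrite("pics/w1.png",p);np.savez("w1.npz",p=p,d=d,pos=s["eef_pos"],rot=s["ee_rot"])
s=get_state();print(np.round(s["eef_pos"],4),np.round(s["ee_rot"],4),np.round(s["force"],1))
```

```text
{'t': 2.225, 'q': [0.0946, 0.2163, -0.1896, -0.0005, -1.1753, -0.3157], 'eef_pos': [0.5666, -0.1387, 0.2076], 'ee_rot': [3.1316, -0.0028, -1.7921], 'force': [-0.0104, -0.043, 0.5496], 'width': 0.0006}
[ 0.5665 -0.1385  0.2077] [ 3.1316e+00 -2.9000e-03 -1.7914e+00] [-0.6 -0.4  0.3]
```

View pics/w1.png

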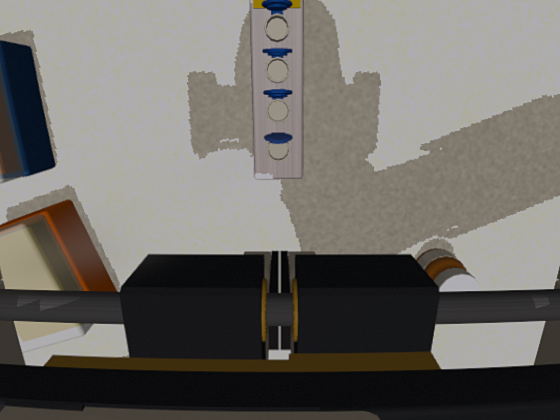

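The wrist view shows the rack along column 278. The vials are at rows 29, 71, 110 and 150, and the yellow end is cut off at row 0. I'll shift about 45 mm toward the yellow end and look again.

Call:
play_rows:
  targets:
    - [0, 0, 0, -0.01, -0.045, 0, 0]
    - [0, 0, 0, 0, 0, 0, 0]
    - [0, 0, 0, 0, 0, 0, 0]

```text
t: 2.65
eef_pos: [0.5562, -0.1807, 0.208]
ee_rot: [3.132, -0.002, -1.786]
force: [-0.9, 0.4, 0.4]
width: 0.0004
```

Run:
```python
from station import *
from h import *
s=get_state();print({k:np.round(s[k],4).tolist() for k in ["t","q","eef_pos","ee_rot","force","width"]})
p,d=grab_frame("wrist");cv2.imwrite("pics/w2.png",p);np.savez("w2.npz",p=p,d=d,pos=s["eef_pos"],rot=s["ee_rot"])
c=camera_params("wrist");E=wristE(c,s["eef_pos"],s["ee_rot"])
cv2.imwrite("pics/w2c.png",cv2.resize(p[0:250,200:360],None,fx=2.4,fy=2.4,interpolation=cv2.INTER_CUBIC))
hsv=cv2.cvtColor(p,cv2.COLOR_BGR2HSV)
roi=np.zeros(p.shape[:2],bool);roi[0:250,230:330]=1
for n,lo,hi in [("yel",(20,120,100),(35,255,255)),("blue",(100,120,50),(125,255,255))]:
    m=(cv2.inRange(hsv,lo,hi)>0)&roi
    k,l,st,ce=cv2.connectedComponentsWithStats(m.astype(np.uint8))
    for i in range(1,k):
        if st[i,4]>15: print(n,st[i],ce[i].round(1))
```

```text
{'t': 2.65, 'q': [0.02, 0.2181, -0.1865, 0.0, -1.1759, -0.2354], 'eef_pos': [0.5562, -0.1807, 0.208], 'ee_rot': [3.1322, -0.0023, -1.7861], 'force': [-0.8789, 0.3585, 0.4341], 'width': 0.0004}
yel [254  46  46  16 626] [276.3  52.4]
blue [262  58  29  11 195] [276.4  62.3]
blue [263 104  28   7 155] [276.7 106.7]
blue [264 144  27   6 126] [276.9 146.1]
blue [265 181  26  14 269] [277.1 187.5]
```

View pics/w2c.png

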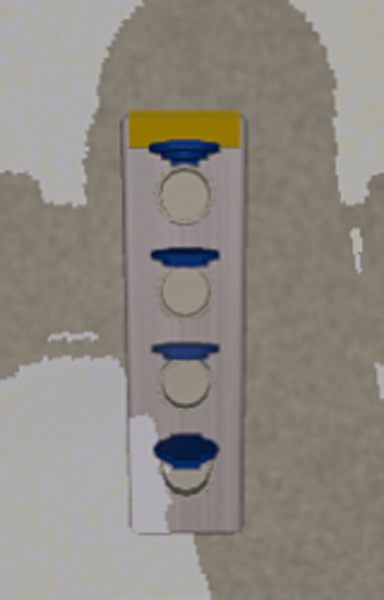

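Run:
```python
from station import *
from h import *
f=np.load("w2.npz");c=camera_params("wrist");E=wristE(c,f["pos"],f["rot"])
co=np.array([[122,113],[246,113],[242,533],[129,533]])/2.4+[200,0]
P=onplane(co,c,E,.045);print(P.round(4))
print("len",np.linalg.norm(P[0]-P[3]),np.linalg.norm(P[1]-P[2]),"wid",np.linalg.norm(P[0]-P[1]),np.linalg.norm(P[2]-P[3]))
ctr=P.mean(0);ax=(P[2]+P[3]-P[0]-P[1])[:2];ax/=np.linalg.norm(ax);print("ctr",ctr,"yaw",np.arctan2(ax[1],ax[0]))
v=np.array([[185,195],[185,291],[185.5,381],[186,470]])/2.4+[200,0]
V=onplane(v,c,E,.057);rel=(V-ctr)[:,:2];lat=np.array([-ax[1],ax[0]])
print("vials along",(rel@ax).round(4),"lat",(rel@lat).round(4))
d=f["d"]
o,r=rays(np.array([[277,127],[277,215],[230,120],[277,165]]),c,E)
for q,(u,w) in zip(r,[(277,127),(277,215),(230,120),(277,165)]): print((o+q*d[w,u]).round(4),d[w,u])
# top camera check
ct=camera_params("top");t=np.array([[142,128],[565,212],[548,325],[120,240]])/8.+[320,185]
T=onplane(t,ct,ct["extrinsics"],.045);print("top ctr",T.mean(0),np.linalg.norm(T[0]-T[1]),np.linalg.norm(T[0]-T[3]));a=(T[0]+T[3]-T[1]-T[2]);print(np.arctan2(a[1],a[0]))
```

```text
[[ 0.552  -0.3039  0.045 ]
 [ 0.5086 -0.2944  0.045 ]
 [ 0.5418 -0.1396  0.045 ]
 [ 0.5862 -0.1495  0.045 ]]
len 0.15820425745541072 0.15837322356236244 wid 0.04442876389590712 0.04556102248428265
ctr [ 0.54716603 -0.22184987  0.045     ] yaw 1.3563012949113527
vials along [-0.0501 -0.0168  0.0159  0.0499] lat [0.0002 0.0001 0.0002 0.0002]
[ 0.5447 -0.2328  0.0465] 0.32920223
[ 0.5628 -0.1514  0.0443] 0.35477847
[ 5.905e-01 -2.471e-01 -5.000e-04] 0.3727961
[ 0.5522 -0.1991  0.0459] 0.33952856
top ctr [ 0.54676348 -0.22385832  0.045     ] 0.1576975926781031 0.0424387892429516
1.376872528979718
```

The wrist measurement agrees with the given sizes:
- Rack outline 158 x 45 mm.
- Vials at -50, -17, 16 and 50 mm.
- Centre (0.547,-0.222), yaw 1.356.

The top camera agrees to 2 mm. Next I'll go behind lid 1 and lower.

Call:
play_rows:
  targets:
    - [0, -0.01, 0, -0.01, -0.046, 0, 0]
    - [0, 0, 0, -0.01, -0.046, 0, 0]
    - [0, 0, 0, -0.01, -0.046, 0, 0]
    - [0, 0, 0, 0, 0, -0.04, 0]
    - [0, 0, 0, 0, 0, -0.04, 0]
    - [0, 0, 0, 0, 0, -0.03, 0]
    - [0, 0, 0, 0, 0, 0, 0]
    - [0, 0, 0, 0, 0, 0, 0]

```text
t: 3.7
eef_pos: [0.5301, -0.3147, 0.0989]
ee_rot: [-3.135, -0.001, -1.773]
force: [0.0, -0.1, -0.2]
width: 0.0004
```

```bash
cat > st.py <<'E'
from station import *
from h import *
def st():
    s=get_state();ax=np.array([.2132,.977]);r=np.array(s["eef_pos"][:2])-[.547,-.222]
    print("t",round(s["t"],2),"pos",np.round(s["eef_pos"],4),"rot",np.round(s["ee_rot"],4),"F",np.round(s["force"],1))
    print("along %.1f lat %.1f tip z %.1f mm"%(r@ax*1e3,(r@[-ax[1],ax[0]])*1e3,(s["eef_pos"][2]-.011)*1e3))
    return s
E
python3 - <<'E'
from st import *
st()
p,d=grab_frame("wrist");cv2.imwrite("pics/w3.png",p)
st()
p,d=grab_frame("side");cv2.imwrite("pics/s3.png",cv2.resize(p[90:210,220:380],None,fx=4.5,fy=4.5,interpolation=cv2.INTER_CUBIC))
E
```

```text
t 3.7 pos [ 0.5301 -0.3147  0.0989] rot [-3.1347e+00 -6.0000e-04 -1.7728e+00] F [ 0.  -0.1 -0.2]
along -94.2 lat -3.3 tip z 87.9 mm
t 3.75 pos [ 0.5301 -0.3146  0.0989] rot [-3.1345e+00 -3.0000e-04 -1.7731e+00] F [-0.2 -0.2  0.2]
along -94.1 lat -3.2 tip z 87.9 mm
```

View pics/w3.png

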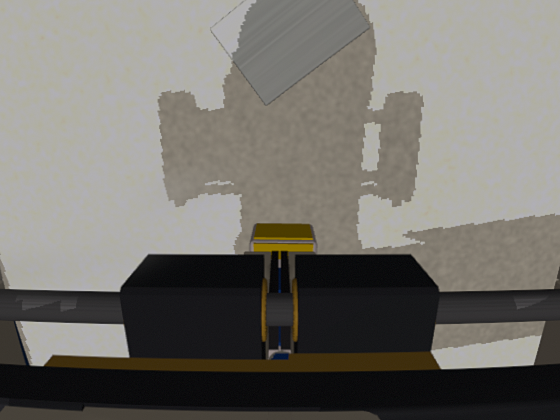

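View pics/s3.png

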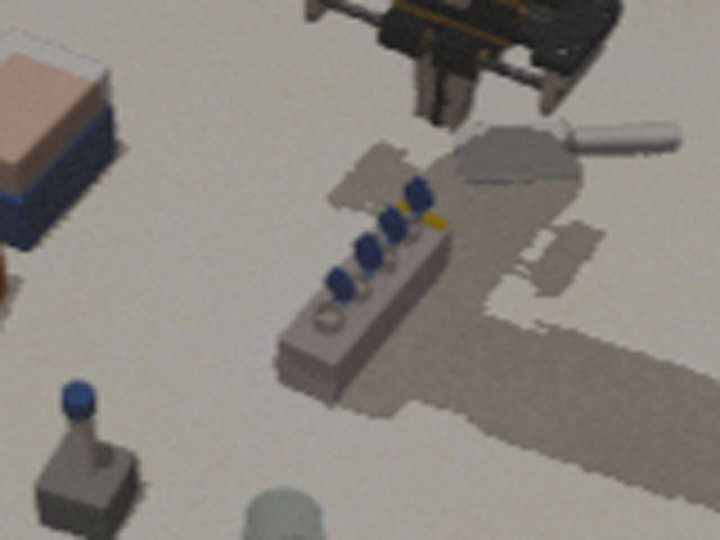

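Call:
play_rows:
  targets:
    - [0, 0.006, -0.012, -0.004, -0.003, 0, 0]
    - [0, 0, 0, 0, 0, -0.01, 0]
    - [0, 0, 0, 0, 0, -0.01, 0]
    - [0, 0, 0, 0, 0, 0, 0]

```text
t: 4.3
eef_pos: [0.5268, -0.3182, 0.08]
ee_rot: [-3.137, -0.002, -1.786]
force: [0.7, 0.8, 0.2]
width: 0.0004
```

```bash
python3 -c "
from st import *
st()"
```

```text
t 4.3 pos [ 0.5268 -0.3182  0.08  ] rot [-3.1367e+00 -1.7000e-03 -1.7862e+00] F [0.7 0.8 0.2]
along -98.3 lat -0.8 tip z 69.0 mm
```

Call:
play_rows:
  targets:
    - [0, 0, 0, 0.0015, 0.01, 0, 0]
    - [0, 0, 0, 0.002, 0.0098, 0, 0]
    - [0, 0, 0, 0.002, 0.0098, 0, 0]
    - [0, 0, 0, 0.001, 0.0049, -0.002, 0]
    - [0, 0, 0, 0.001, 0.0049, -0.002, 0]
    - [0, 0, 0, 0.001, 0.0049, -0.0015, 0]
    - [0, 0, 0, 0.001, 0.0049, -0.0015, 0]
    - [0, 0, 0, 0, 0, 0, 0]

```text
t: 5.3
eef_pos: [0.5374, -0.2651, 0.0727]
ee_rot: [-3.136, -0.002, -1.785]
force: [0.2, -0.4, -0.6]
width: 0.0002
```

```bash
python3 -c "
from st import *
st()
p,d=grab_frame('side');cv2.imwrite('pics/s4.png',cv2.resize(p[90:210,220:380],None,fx=4.5,fy=4.5,interpolation=cv2.INTER_CUBIC))
"
```

```text
t 5.3 pos [ 0.5374 -0.2651  0.0727] rot [-3.1363e+00 -1.8000e-03 -1.7853e+00] F [ 0.2 -0.4 -0.6]
along -44.1 lat 0.2 tip z 61.7 mm
```

View pics/s4.png

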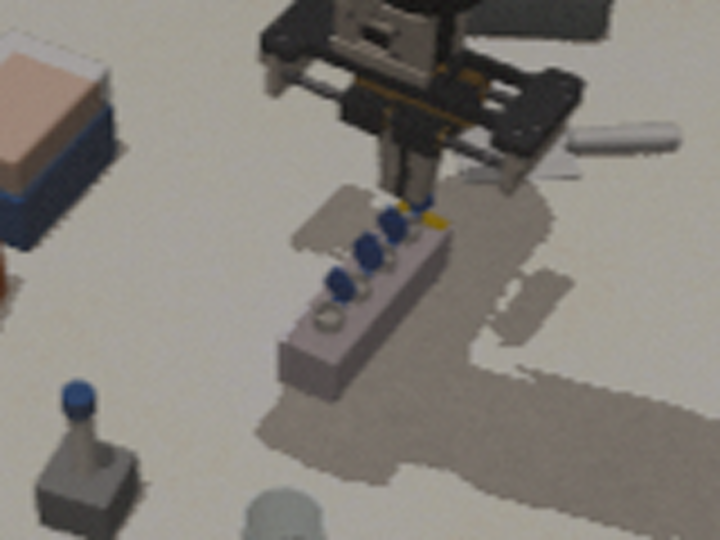

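Lid 1 is folded under the fingertips and the rack hasn't moved. I'll press down slightly to find the shut height.

Call:
play_rows:
  targets:
    - [0, 0, 0, -0.0004, -0.002, -0.0008, 0]
    - [0, 0, 0, 0, 0, 0, 0]

```text
t: 5.6
eef_pos: [0.5369, -0.2677, 0.072]
ee_rot: [-3.136, -0.002, -1.786]
force: [0.6, 0.2, 0.5]
width: 0.0004
```

```bash
python3 -c "
from st import *
st()
"
```

```text
t 5.6 pos [ 0.5369 -0.2677  0.072 ] rot [-3.1361e+00 -1.9000e-03 -1.7857e+00] F [0.6 0.2 0.5]
along -46.8 lat 0.1 tip z 61.0 mm
```

Call:
play_rows:
  targets:
    - [0, 0, 0, 0, 0, -0.0005, 0]
    - [0, 0, 0, 0, 0, 0, 0]
    - [0, 0, 0, 0, 0, 0.007, 0]
    - [0, 0, 0, 0.0013, 0.0063, 0, 0]
    - [0, 0, 0, 0.0012, 0.0059, 0, 0]
    - [0, 0, 0, 0.001, 0.0049, -0.002, 0]
    - [0, 0, 0, 0.001, 0.0049, -0.002, 0]
    - [0, 0, 0, 0.001, 0.0045, -0.0015, 0]
    - [0, 0, 0, 0.0009, 0.0036, -0.0015, 0]
    - [0, 0, 0, 0, 0, 0, 0]

```text
t: 6.85
eef_pos: [0.5437, -0.2352, 0.0714]
ee_rot: [-3.136, -0.002, -1.786]
force: [0.1, 0.6, -0.5]
width: 0.0007
```

```bash
python3 -c "
from st import *
st()
p,d=grab_frame('side');cv2.imwrite('pics/s5.png',cv2.resize(p[90:210,220:380],None,fx=4.5,fy=4.5,interpolation=cv2.INTER_CUBIC))
p,d=grab_frame('wrist');cv2.imwrite('pics/w5.png',p)
"
```

```text
t 6.85 pos [ 0.5437 -0.2352  0.0714] rot [-3.1362e+00 -1.9000e-03 -1.7856e+00] F [ 0.1  0.6 -0.5]
along -13.6 lat 0.4 tip z 60.4 mm
```

View pics/s5.png

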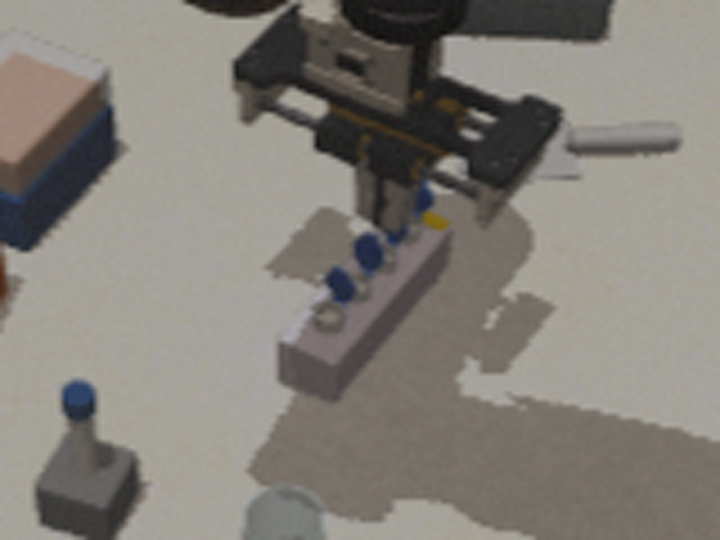

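View pics/w5.png

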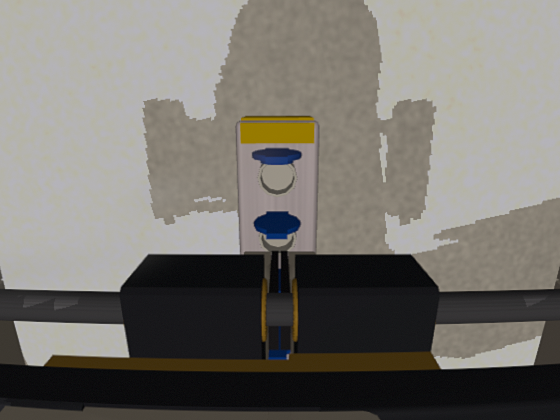

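Lids 1 and 2 look open again behind the fingers: in the wrist view they are at (276,156) and (277,225). So either the tip is higher than I think, or the lids rose again. I'll check where the tip really is before moving.

```bash
cat >> h.py <<'E'
def proj(P,c,E):
    P=np.asarray(P,float).reshape(-1,3);E=np.array(E);C=P@E[:3,:3].T+E[:3,3]
    C=C*[1,-1,-1]
    return cv2.projectPoints(C.reshape(-1,1,3),np.zeros(3),np.zeros(3),np.array(c["camera_matrix"]),np.array(c["dist"]))[0].reshape(-1,2)
E
python3 - <<'E'
from st import *
s=st();c=camera_params("side");E=c["extrinsics"]
ctr=np.array([.547,-.222]);ax=np.array([.2132,.977]);lat=np.array([-ax[1],ax[0]])
def W(a,l,z): return np.r_[ctr+ax*a+lat*l,z]
p,d=grab_frame("side");g=cv2.resize(p[90:210,220:380],None,fx=4.5,fy=4.5,interpolation=cv2.INTER_CUBIC)
a0=-13.6e-3
pts=[W(a0+i*.0095,j*.015,.0604) for i,j in [(1,1),(1,-1),(-1,-1),(-1,1)]]+[W(x,0,.0575) for x in (-.064,-.03,.004,.038)]+[W(x,0,.0855) for x in (-.064,-.03,.004,.038)]
q=proj(pts,c,E)
for i,(u,v) in enumerate(q):
    cv2.circle(g,(int((u-220+.5)*4.5),int((v-90+.5)*4.5)),3,[(0,0,255),(0,255,0),(255,0,255)][0 if i<4 else 1 if i<8 else 2],-1)
cv2.imwrite("pics/s6.png",g[50:400,150:600])
E
```

```text
t 6.95 pos [ 0.5437 -0.2355  0.0715] rot [-3.1360e+00 -1.9000e-03 -1.7858e+00] F [0.6 0.3 0.6]
along -13.9 lat 0.3 tip z 60.5 mm
```

View pics/s6.png

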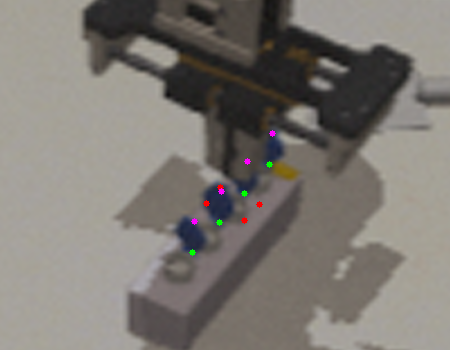

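The lid projections match, but the fingers end well short of the expected tip position (red dots). I'll measure the real tip from the depth image.

Run:
```python
from st import *
c=camera_params("side");E=c["extrinsics"]
s=get_state();p,d=grab_frame("side")
vv,uu=np.mgrid[100:160,250:330];px=np.c_[uu.ravel(),vv.ravel()]
o,r=rays(px,c,E);dd=d[vv.ravel(),uu.ravel()];P=o+r*dd[:,None]
ax=np.array([.2132,.977]);rel=P[:,:2]-[.547,-.222];a=rel@ax;l=rel@[-ax[1],ax[0]]
col=p[vv.ravel(),uu.ravel()].astype(int)
tcp=(np.array(s["eef_pos"])[:2]-[.547,-.222])@ax
print("tcp along",tcp,s["eef_pos"][2])
m=(np.abs(l)<.03)&(P[:,2]>.05)&(dd>0)&(a<tcp+.03)&(a>-.08)
sel=np.argsort(P[m,2])
for i in np.where(m)[0][sel][:90:2]: print(px[i],"a%.0f l%.0f z%.0f"%(a[i]*1e3,l[i]*1e3,P[i,2]*1e3),col[i])
```

```text
tcp along -0.014018098524832757 0.07160027289871529
[310 143] a-44 l2 z50 [77 83 86]
[306 149] a-14 l6 z50 [74 80 84]
[305 149] a-11 l4 z51 [77 81 85]
[298 151] a8 l-10 z52 [84 89 94]
[312 142] a-49 l6 z52 [78 83 89]
[300 151] a6 l-4 z53 [79 84 87]
[302 154] a14 l8 z54 [ 93  96 106]
[307 148] a-16 l8 z54 [84 88 95]
[306 148] a-14 l5 z54 [80 85 92]
[313 138] a-64 l1 z54 [63 72 78]
[312 138] a-62 l-1 z56 [80 74 72]
[307 145] a-25 l2 z56 [88 85 89]
[305 143] a-30 l-8 z56 [103  94  95]
[298 150] a9 l-9 z57 [ 99 105 112]
[302 152] a10 l5 z57 [101 101 108]
[300 150] a6 l-4 z57 [97 89 91]
[313 140] a-54 l7 z57 [ 93  99 106]
[308 143] a-33 l1 z58 [69 50 43]
[301 150] a5 l-1 z58 [94 68 59]
[311 141] a-46 l4 z58 [95 96 98]
[306 143] a-29 l-4 z58 [91 59 47]
[302 151] a8 l4 z58 [91 81 81]
[311 138] a-57 l-2 z59 [72 76 79]
[313 137] a-64 l1 z59 [67 62 65]
[308 146] a-20 l8 z60 [104 106 114]
[300 148] a2 l-7 z60 [68 44 37]
[308 145] a-22 l7 z61 [104 102 107]
[307 142] a-30 l-1 z63 [65 43 36]
[309 142] a-34 l4 z63 [64 49 44]
[301 148] a3 l-3 z63 [68 42 36]
[315 136] a-65 l7 z65 [90 89 90]
[302 149] a7 l3 z65 [69 45 37]
[308 142] a-29 l3 z66 [61 42 37]
[307 141] a-31 l-2 z66 [65 57 53]
[299 146] a2 l-11 z67 [68 45 35]
[302 148] a5 l2 z68 [67 40 35]
[301 147] a4 l-2 z69 [68 43 37]
[316 135] a-66 l9 z69 [87 85 88]
[303 147] a2 l3 z70 [68 43 38]
[302 147] a4 l1 z71 [66 44 36]
[304 147] a2 l6 z71 [68 41 33]
[315 134] a-66 l5 z72 [67 44 36]
[302 146] a2 l-1 z72 [69 45 40]
[314 134] a-64 l3 z72 [66 41 33]
[299 144] a1 l-12 z74 [68 44 36]
```

Run:
```python
from st import *
c=camera_params("side");E=c["extrinsics"]
s=get_state();p,d=grab_frame("side")
for v in range(118,147,2):
    out=[]
    for u in range(292,314,3):
        o,r=rays([[u,v]],c,E);P=o+r*d[v,u];rel=P[0,:2]-[.547,-.222]
        out.append("%4.0f,%3.0f,%3.0f%s"%(rel@[.2132,.977]*1e3,rel@[-.977,.2132]*1e3,P[0,2]*1e3,"b" if int(p[v,u,0])>p[v,u,2]+12 else " "))
    print(v," ".join(out))
```

```text
118   22,-28,178    18,-21,178    14,-14,179     9, -7,179    10,  3,184     5, 10,184     9, 21,192     9, 30,195 
120   22,-28,171    24,-17,177    20,-10,179    13, -4,176     9,  3,177    10, 13,182     6, 20,183    11, 31,191 
122   20,-29,162    24,-17,171    24, -7,175    15, -3,171    19,  9,179    13, 15,178     9, 22,179     5, 29,179 
124 -141,-120,  0    22,-17,162    22, -8,167    11, -4,161    22, 11,175    22, 20,180    18, 27,180    10, 32,177 
126 -134,-116, -2  -137,-105,  1  -144,-98, -0    -5,-12,138    24, 12,170    23, 21,174    21, 29,176    15, 35,175 
128 -125,-110, -1  -125,-99,  4  -132,-91,  3    -5,-12,131    23, 12,162    22, 21,165    24, 31,172    14, 35,167 
130 -117,-105, -2  -118,-94,  3  -128,-88, -2    -8,-13,121    -6, -2,127    -6,  7,132    23, 31,165   -21, 19,127b
132 -105,-98,  1  -113,-91, -1  -116,-81,  1    -3,-10,118    -6, -2,120    -5,  8,126    -5, 18,130   -64, -1, 78b
134  -98,-93,  0  -103,-85,  0  -108,-76,  1    -7,-12,107    -6, -1,113    -4, 10,120    -9, 17,119   -65, -1, 69b
136  -87,-87,  3   -94,-79,  1  -100,-71,  1    -5,-10,101    -5, -0,106    -5, 10,111   -13, 15,108   -69, -2, 58b
138  -81,-83,  0   -86,-74,  1   -89,-65,  3    -5,-10, 94    -6, -0, 98    -9,  8,100   -17, 14, 97   -61,  3, 58 
140  -71,-77,  2   -77,-69,  1   -81,-60,  3   -86,-52,  3   -49,-22, 46    -5, 11, 97   -32,  7, 74   -53,  7, 58 
142  -63,-72,  2   -70,-65,  0   -72,-55,  3     1, -5, 85b  -42,-17, 46   -28, -0, 65b  -33,  8, 66   -52,  8, 51 
144  -59,-70, -3   -61,-60,  1   -66,-51,  1     4, -3, 80b   -1,  4, 80b  -26,  2, 60b  -47,  1, 43   -49, 10, 46 
146  -48,-63,  1   -52,-54,  3   -18,-25, 43     5, -2, 73b    0,  5, 74b  -24,  3, 53   -39,  6, 43   -42, 14, 45
```

The finger's front face is where expected (along -5 mm), but its lower edge is at z of about 93 mm, not 60.5. The pass went over the lids without touching them. I'll lift, go back behind the yellow end, and find the true tip height there.

Call:
play_rows:
  targets:
    - [0, 0, 0, 0, 0, 0.02, 0]
    - [0, 0, 0, 0, 0, 0.01, 0]
    - [0, 0, 0, -0.0072, -0.033, 0, 0]
    - [0, 0, 0, -0.0072, -0.033, 0, 0]
    - [0, 0, 0, -0.0072, -0.033, 0, 0]
    - [0, 0, 0, 0, 0, -0.02, 0]
    - [0, 0, 0, 0, 0, -0.015, 0]
    - [0, 0, 0, 0, 0, 0, 0]

```text
t: 8.1
eef_pos: [0.5212, -0.338, 0.0668]
ee_rot: [-3.135, -0.002, -1.787]
force: [-0.4, -0.2, -0.3]
width: 0.0002
```

Run:
```python
from st import *
s=st()
c=camera_params("side");E=c["extrinsics"]
p,d=grab_frame("side");np.savez("s7.npz",p=p,d=d)
tcp=np.array(s["eef_pos"]);u0,v0=proj([tcp+[0,0,.02]],c,E)[0];print(u0,v0)
x0,y0=int(u0)-45,int(v0)-35
g=cv2.resize(p[y0:y0+70,x0:x0+90],None,fx=8,fy=8,interpolation=cv2.INTER_CUBIC);cv2.imwrite("pics/s7.png",g);print(x0,y0)
vv,uu=np.mgrid[y0:y0+70,x0:x0+90];o,r=rays(np.c_[uu.ravel(),vv.ravel()],c,E);P=o+r*d[vv,uu].reshape(-1,1)
rel=P[:,:2]-tcp[:2];a=rel@[.2132,.977];l=rel@[-.977,.2132]
m=(abs(a)<.014)&(abs(l)<.03)&(P[:,2]>.02)
U=uu.ravel();V=vv.ravel()
for u in sorted(set(U[m])):
    i=np.where(m&(U==u))[0];i=i[np.argsort(-V[i])][:2]
    print(u,[(int(V[j]),"a%.0f l%.0f z%.0f"%(a[j]*1e3,l[j]*1e3,P[j,2]*1e3)) for j in i])
```

```text
t 8.1 pos [ 0.5212 -0.338   0.0668] rot [-3.1345e+00 -1.6000e-03 -1.7866e+00] F [-0.4 -0.2 -0.3]
along -118.9 lat 0.5 tip z 55.8 mm
322.34944379459904 120.1995290962358
277 85
316 [(87, 'a13 l-27 z204'), (85, 'a12 l-28 z210')]
317 [(119, 'a8 l-15 z90'), (118, 'a11 l-14 z97')]
318 [(120, 'a6 l-12 z86'), (119, 'a11 l-10 z94')]
319 [(120, 'a11 l-6 z92'), (119, 'a12 l-6 z97')]
320 [(121, 'a6 l-5 z85'), (120, 'a10 l-3 z93')]
321 [(121, 'a8 l-0 z89'), (120, 'a8 l-1 z93')]
322 [(122, 'a8 l3 z86'), (121, 'a7 l2 z89')]
323 [(122, 'a8 l7 z88'), (120, 'a11 l7 z98')]
324 [(122, 'a11 l11 z92'), (121, 'a12 l11 z97')]
325 [(123, 'a7 l13 z87'), (122, 'a12 l15 z95')]
326 [(121, 'a3 l14 z92'), (120, 'a6 l15 z98')]
327 [(120, 'a-4 l14 z91'), (119, 'a0 l15 z98')]
328 [(119, 'a-8 l15 z93'), (118, 'a-9 l14 z96')]
329 [(115, 'a-7 l17 z110'), (114, 'a-6 l17 z115')]
330 [(112, 'a-8 l18 z121'), (95, 'a11 l19 z194')]
331 [(97, 'a10 l23 z189'), (96, 'a13 l23 z194')]
332 [(97, 'a1 l22 z182'), (96, 'a4 l23 z188')]
333 [(97, 'a-9 l21 z176'), (96, 'a-13 l18 z176')]
334 [(98, 'a-11 l23 z172'), (97, 'a-12 l22 z175')]
335 [(98, 'a-5 l29 z178'), (92, 'a-13 l23 z191')]
336 [(98, 'a-13 l29 z173')]
```

View pics/s7.png

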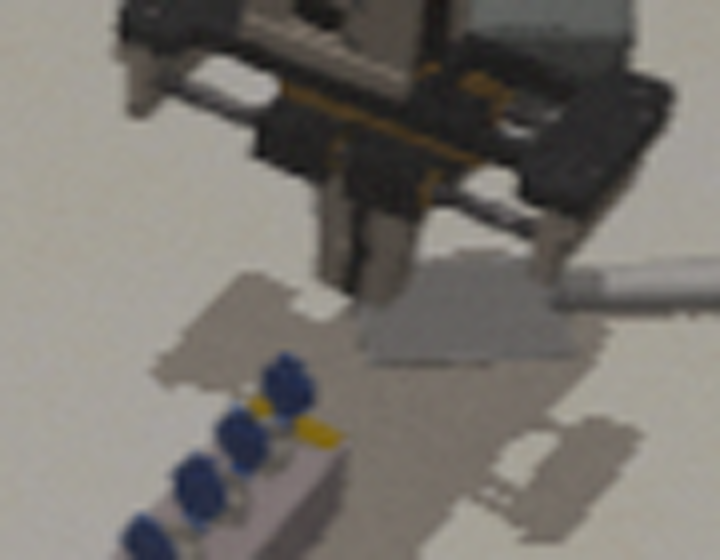

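The fingertips are really about 29 mm higher than the stated tip, and all lids are untouched. Before going lower I'll check how low the outer prongs on the gripper body hang.

Run:
```python
from st import *
f=np.load("s7.npz");d=f["d"];c=camera_params("side");E=c["extrinsics"]
tcp=np.array(get_state()["eef_pos"]);print(get_state()["width"],get_state()["q"])
for box in [(290,92,300,101),(342,110,352,122),(317,100,330,124)]:
    vv,uu=np.mgrid[box[1]:box[3],box[0]:box[2]];o,r=rays(np.c_[uu.ravel(),vv.ravel()],c,E);P=o+r*d[vv,uu].reshape(-1,1)
    rel=P[:,:2]-tcp[:2];a=rel@[.2132,.977]*1e3;l=rel@[-.977,.2132]*1e3
    m=P[:,2]>.06;k=np.argsort(P[:,2]+(~m)*9)[:6]
    print([(int(a[j]),int(l[j]),int(P[j,2]*1e3)) for j in k])
```

```text
0.0004880338204298704 [-0.26040392  0.38900835 -0.2940478   0.00181641 -0.87963314  0.0437937 ]
[(36, -87, 152), (36, -80, 154), (30, -80, 155), (24, -80, 155), (35, -87, 155), (39, -82, 156)]
[(23, 87, 150), (17, 87, 150), (4, 87, 152), (38, 87, 153), (0, 88, 153), (38, 81, 154)]
[(5, -4, 85), (6, -11, 86), (7, 3, 86), (7, 13, 86), (7, 7, 88), (8, 0, 89)]
```

Run:
```python
from st import *
s=st();p,d=grab_frame("wrist");c=camera_params("wrist");E=wristE(c,s["eef_pos"],s["ee_rot"])
cv2.imwrite("pics/w8.png",p)
for u,v in [(150,60),(450,80),(150,180),(480,220),(277,240),(268,262),(290,262),(285,255),(272,255),(275,350),(283,350)]:
    o,r=rays([[u,v]],c,E);print((u,v),(o+r*d[v,u]).round(4)[0],d[v,u].round(4))
```

```text
t 8.15 pos [ 0.5217 -0.3381  0.0675] rot [-3.1336e+00 -1.8000e-03 -1.7863e+00] F [-0.4 -0.9  0.4]
along -118.8 lat -0.1 tip z 56.5 mm
(150, 60) [ 0.5794 -0.4548 -0.0006] 0.2267
(450, 80) [ 0.3963 -0.4026 -0.    ] 0.2278
(150, 180) [ 0.6031 -0.3806 -0.002 ] 0.2498
(480, 220) [ 0.3832 -0.3034 -0.0017] 0.2555
(277, 240) [ 0.5273 -0.32   -0.0007] 0.2599
(268, 262) [ 0.5233 -0.349   0.1003] 0.1548
(290, 262) [ 0.5143 -0.347   0.1001] 0.1549
(285, 255) [ 0.5165 -0.346   0.0894] 0.1656
(272, 255) [ 0.5223 -0.3472  0.0894] 0.1657
(275, 350) [ 0.5347 -0.2868  0.0756] 0.1962
(283, 350) [ 0.5305 -0.2858  0.0755] 0.1963
```

View pics/w8.png

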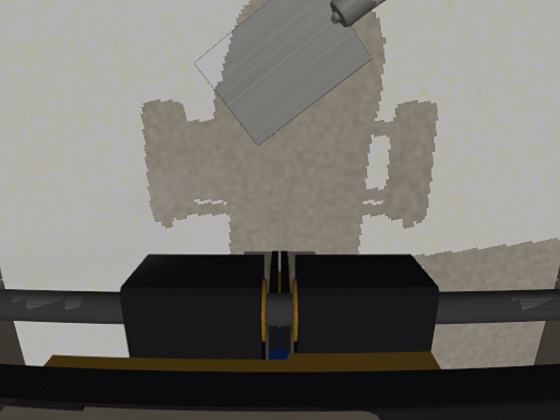

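Run:
```python
from st import *
s=st();p,d=grab_frame("wrist");c=camera_params("wrist");E=wristE(c,s["eef_pos"],s["ee_rot"])
T=np.linalg.inv(E) 
for u in (250,256,262,268,273,286,292,300,308):
  print(u,[(v,*(np.array([*(lambda o,r:(o+r*d[v,u])[0])(*rays([[u,v]],c,E))])-s["eef_pos"])[2:].round(4)) for v in range(249,258)])
```

```text
t 8.2 pos [ 0.5222 -0.3382  0.0681] rot [-3.1325e+00 -2.0000e-03 -1.7859e+00] F [ 0.  -0.7  0.2]
along -118.8 lat -0.6 tip z 57.1 mm
250 [(249, np.float64(-0.0691)), (250, np.float64(-0.0681)), (251, np.float64(-0.0687)), (252, np.float64(0.0225)), (253, np.float64(0.0231)), (254, np.float64(0.0245)), (255, np.float64(0.0876)), (256, np.float64(0.0895)), (257, np.float64(0.0898))]
256 [(249, np.float64(-0.0704)), (250, np.float64(-0.0684)), (251, np.float64(-0.068)), (252, np.float64(0.0212)), (253, np.float64(0.0237)), (254, np.float64(0.0245)), (255, np.float64(0.088)), (256, np.float64(0.0881)), (257, np.float64(0.0899))]
262 [(249, np.float64(-0.0687)), (250, np.float64(-0.0689)), (251, np.float64(-0.0694)), (252, np.float64(0.0231)), (253, np.float64(0.0228)), (254, np.float64(0.0251)), (255, np.float64(0.0887)), (256, np.float64(0.0885)), (257, np.float64(0.09))]
268 [(249, np.float64(-0.0693)), (250, np.float64(-0.0679)), (251, np.float64(-0.0684)), (252, np.float64(0.0217)), (253, np.float64(0.0236)), (254, np.float64(0.0239)), (255, np.float64(0.0258)), (256, np.float64(0.02
[... 577 characters left out ...]
-0.0687)), (251, np.float64(-0.0686)), (252, np.float64(0.0231)), (253, np.float64(0.0232)), (254, np.float64(0.0249)), (255, np.float64(0.0257)), (256, np.float64(0.0251)), (257, np.float64(0.0269))]
300 [(249, np.float64(-0.0696)), (250, np.float64(-0.0695)), (251, np.float64(-0.0689)), (252, np.float64(0.022)), (253, np.float64(0.0232)), (254, np.float64(0.0233)), (255, np.float64(0.0881)), (256, np.float64(0.0887)), (257, np.float64(0.0888))]
308 [(249, np.float64(-0.0696)), (250, np.float64(-0.0697)), (251, np.float64(-0.0689)), (252, np.float64(0.022)), (253, np.float64(0.0233)), (254, np.float64(0.0253)), (255, np.float64(0.0871)), (256, np.float64(0.0889)), (257, np.float64(0.0895))]
```

Both cameras agree that the closed tip is about 18–21 mm above the reported TCP height. To get it exact I'll touch the bare bench very gently here, 39 mm clear of the rack end.

Call:
play_rows:
  targets:
    - [0, 0, 0, 0, 0, -0.03, 0]
    - [0, 0, 0, 0, 0, -0.03, 0]
    - [0, 0, 0, 0, 0, -0.01, 0]
    - [0, 0, 0, 0, 0, 0, 0]

```text
t: 8.75
eef_pos: [0.5263, -0.3381, 0.0013]
ee_rot: [-3.125, -0.003, -1.783]
force: [0.2, 0.7, -0.5]
width: 0.0006
```

Run:
```python
from st import *
s=st();print(np.round(s["qd"],4))
p,d=grab_frame("wrist");cv2.imwrite("pics/w9.png",p[:300])
st()
p,d=grab_frame('side');cv2.imwrite('pics/s9.png',cv2.resize(p[85:155,277:367],None,fx=8,fy=8,interpolation=cv2.INTER_CUBIC))
st()
```

```text
t 8.75 pos [ 0.5263 -0.3381  0.0013] rot [-3.1245 -0.0033 -1.7827] F [ 0.2  0.7 -0.5]
along -117.8 lat -4.5 tip z -9.7 mm
[ 0.0038 -0.0108  0.0084  0.0034 -0.009  -0.0004]
t 8.8 pos [ 0.5266 -0.3382  0.0018] rot [-3.1237 -0.0034 -1.7826] F [ 0.6 -1.1 -0.1]
along -117.9 lat -4.8 tip z -9.2 mm
t 8.85 pos [ 0.5268 -0.3383  0.0021] rot [-3.123  -0.0034 -1.7827] F [ 0.  -0.2  1. ]
along -117.9 lat -5.0 tip z -8.9 mm
```

View pics/s9.png

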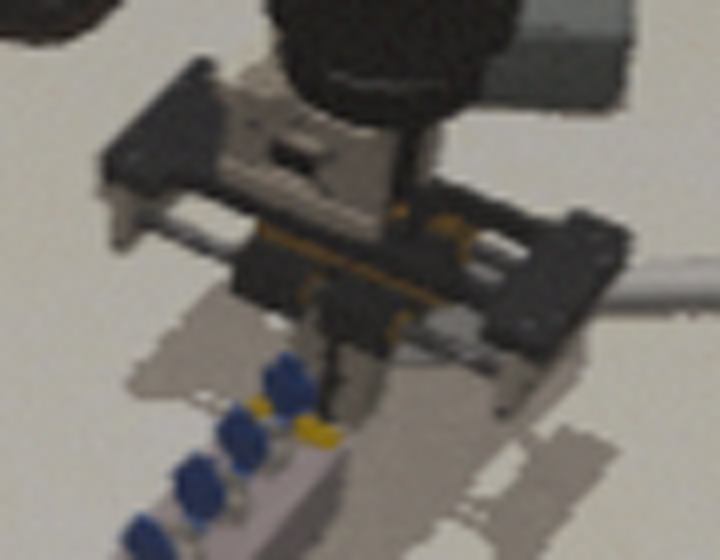

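Call:
play_rows:
  targets:
    - [0.007, 0.017, 0, -0.0046, 0.001, 0, 0]
    - [0, 0, 0, 0, 0, -0.01, 0]
    - [0, 0, 0, 0, 0, -0.003, 0]
    - [0, 0, 0, 0, 0, 0, 0]

```text
t: 9.35
eef_pos: [0.5232, -0.3377, -0.0094]
ee_rot: [-3.139, -0.0, -1.783]
force: [0.2, 0.9, 0.1]
width: 0.0006
```

Run:
```python
from st import *
s=st();print(s["moment"])
p,d=grab_frame("wrist");cv2.imwrite("pics/w10.png",p[100:300])
```

```text
t 9.35 pos [ 0.5232 -0.3377 -0.0094] rot [-3.1387e+00 -2.0000e-04 -1.7826e+00] F [0.2 0.9 0.1]
along -118.1 lat -1.4 tip z -20.4 mm
[ 0.10111026 -0.0192194  -0.02800451]
```

View pics/w10.png

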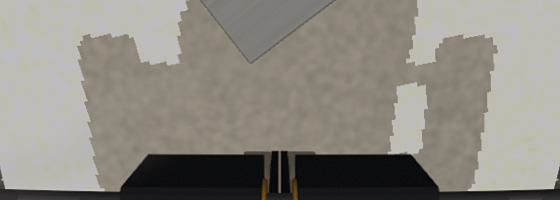

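There's no contact even though the nominal tip is 20 mm below the bench, which confirms the offset. I'll step down finely.

Call:
play_rows:
  targets:
    - [0, 0, 0, 0, 0, -0.004, 0]
    - [0, 0, 0, 0, 0, -0.002, 0]
    - [0, 0, 0, 0, 0, -0.0005, 0]

```text
t: 9.78
eef_pos: [0.5233, -0.3377, -0.0163]
ee_rot: [-3.139, -0.0, -1.783]
force: [-1.0, -0.2, 0.8]
width: 0.0005
```

Call:
play_rows:
  targets:
    - [0, 0, 0, 0, 0, -0.0015, 0]
    - [0, 0, 0, 0, 0, 0, 0]

```text
t: 10.02
eef_pos: [0.5235, -0.3378, -0.0171]
ee_rot: [-3.138, -0.001, -1.782]
force: [-0.5, -0.0, 0.1]
width: 0.0003
```

Call:
play_rows:
  targets:
    - [0, 0, 0, 0, 0, -0.0015, 0]
    - [0, 0, 0, 0, 0, 0, 0]

```text
t: 10.28
eef_pos: [0.5238, -0.3379, -0.0169]
ee_rot: [-3.137, -0.001, -1.781]
force: [0.3, 1.0, 0.1]
width: 0.0003
```

Call:
play_rows:
  targets:
    - [0, 0, 0, 0, 0, -0.003, 0]

```text
t: 10.4
eef_pos: [0.524, -0.3381, -0.0175]
ee_rot: [-3.137, -0.002, -1.78]
force: [-10.5, 10.8, 42.6]
width: 0.0004
```

Run:
```python
from st import *
s=st();print(np.round(s["moment"],2),np.round(s["q"],3),np.round(s["qd"],3))
```

```text
t 10.4 pos [ 0.524  -0.3381 -0.0175] rot [-3.1369e+00 -1.7000e-03 -1.7804e+00] F [-10.5  10.8  42.6]
along -118.3 lat -2.3 tip z -28.5 mm
[ 4.18  3.98 -0.01] [-0.259  0.497 -0.358  0.002 -0.711  0.048] [ 0.001 -0.002 -0.007  0.006  0.011 -0.001]
```

Contact came cleanly at reported z = -0.0172 (tip at 0), so the tip is at z_rep + 17 mm. That puts the shut-lid height of 60.5 mm at z_rep of about 0.0434. I'll lift off and go to the stroke start.

Call:
play_rows:
  targets:
    - [0, 0, 0, 0, 0, 0.02, 0]
    - [0, 0.004, -0.006, -0.0025, 0.0005, 0.025, 0]
    - [0, 0, 0, 0, 0, 0.024, 0]
    - [0, 0, 0, 0.0021, 0.0098, 0, 0]
    - [0, 0, 0, 0.002, 0.0095, 0, 0]
    - [0, 0, 0, 0, 0, 0, 0]

```text
t: 11.15
eef_pos: [0.5249, -0.3167, 0.0514]
ee_rot: [3.14, -0.002, -1.787]
force: [0.1, -0.8, 0.3]
width: 0.0003
```

```bash
sed -i 's/\[2\]-.011)/[2]+.0171)/' st.py
python3 - <<'E'
from st import *
s=st()
p,d=grab_frame('side');cv2.imwrite('pics/s11.png',cv2.resize(p[90:180,260:370],None,fx=6,fy=6,interpolation=cv2.INTER_CUBIC))
E
```

```text
t 11.15 pos [ 0.5249 -0.3167  0.0514] rot [ 3.1405e+00 -2.0000e-03 -1.7869e+00] F [ 0.1 -0.8  0.3]
along -97.2 lat 1.5 tip z 68.5 mm
```

View pics/s11.png

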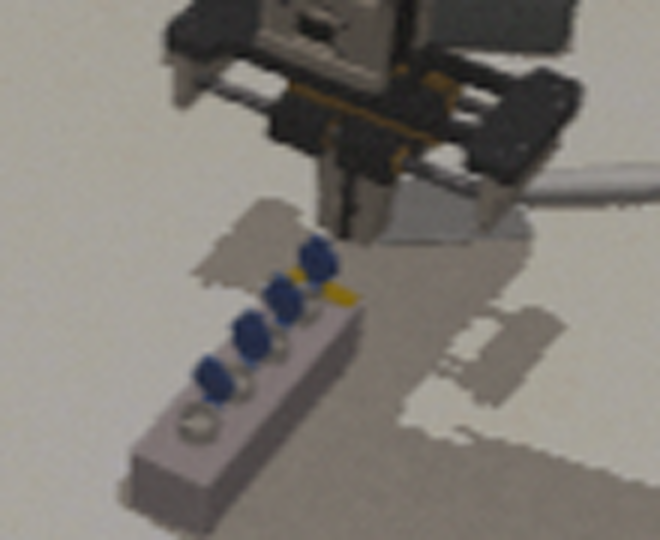

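Call:
play_rows:
  targets:
    - [0, 0, 0, 0.0028, 0.0095, 0, 0]
    - [0, 0, 0, 0.0026, 0.0097, 0, 0]
    - [0, 0, 0, 0.002, 0.0098, 0, 0]
    - [0, 0, 0, 0.001, 0.0045, -0.002, 0]
    - [0, 0, 0, 0.001, 0.0045, -0.002, 0]
    - [0, 0, 0, 0.001, 0.0045, -0.0015, 0]
    - [0, 0, 0, 0.001, 0.004, -0.0015, 0]
    - [0, 0, 0, 0, 0, 0, 0]

```text
t: 12.2
eef_pos: [0.5364, -0.2678, 0.0432]
ee_rot: [3.139, -0.003, -1.787]
force: [-0.6, 0.1, 2.3]
width: 0.0004
```

Run:
```python
from st import *
s=st()
p,d=grab_frame('side');cv2.imwrite('pics/s12.png',cv2.resize(p[90:180,260:370],None,fx=6,fy=6,interpolation=cv2.INTER_CUBIC))
```

```text
t 12.2 pos [ 0.5364 -0.2678  0.0432] rot [ 3.1386 -0.0032 -1.7866] F [-0.6  0.1  2.3]
along -47.0 lat 0.6 tip z 60.3 mm
```

View pics/s12.png

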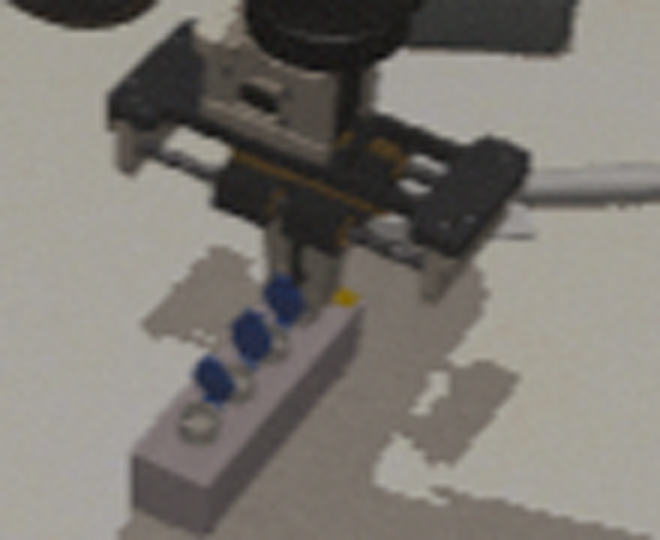

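Lid 1 is flat under the tip: light contact of 2.3 N at 60.3 mm, as expected. The rack hasn't moved. On to lid 2.

Call:
play_rows:
  targets:
    - [0, 0, 0, 0, 0, 0.0075, 0]
    - [0, 0, 0, 0.0014, 0.0063, 0, 0]
    - [0, 0, 0, 0.0014, 0.0063, 0, 0]
    - [0, 0, 0, 0.0011, 0.0049, -0.002, 0]
    - [0, 0, 0, 0.0011, 0.0049, -0.002, 0]
    - [0, 0, 0, 0.0011, 0.0045, -0.0015, 0]
    - [0, 0, 0, 0.001, 0.004, -0.0015, 0]
    - [0, 0, 0, 0, 0, 0, 0]

```text
t: 13.25
eef_pos: [0.5439, -0.2343, 0.0432]
ee_rot: [3.138, -0.003, -1.787]
force: [0.4, -1.2, 1.6]
width: 0.0003
```

Run:
```python
from st import *
s=st()
p,d=grab_frame('wrist');cv2.imwrite('pics/w13.png',p[50:300,180:380])
```

```text
t 13.25 pos [ 0.5439 -0.2343  0.0432] rot [ 3.1383e+00 -2.6000e-03 -1.7869e+00] F [ 0.4 -1.2  1.6]
along -12.6 lat 0.4 tip z 60.3 mm
```

View pics/w13.png

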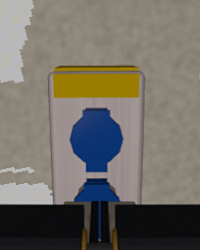

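Lid 1 is seen flat, a full disc at crop (96,138), and lid 2 is flat under the tip. Next is lid 3.

Call:
play_rows:
  targets:
    - [0, 0, 0, 0, 0, 0.0075, 0]
    - [0, 0, 0, 0.0014, 0.0063, 0, 0]
    - [0, 0, 0, 0.0014, 0.0063, 0, 0]
    - [0, 0, 0, 0.0011, 0.0049, -0.002, 0]
    - [0, 0, 0, 0.0011, 0.0049, -0.002, 0]
    - [0, 0, 0, 0.0011, 0.0045, -0.0015, 0]
    - [0, 0, 0, 0.001, 0.0038, -0.0015, 0]
    - [0, 0, 0, 0, 0, 0, 0]

```text
t: 14.3
eef_pos: [0.5513, -0.2013, 0.0436]
ee_rot: [3.138, -0.002, -1.787]
force: [0.1, 0.2, 0.0]
width: 0.0006
```

Run:
```python
from st import *
s=st()
```

```text
t 14.3 pos [ 0.5513 -0.2013  0.0436] rot [ 3.1381e+00 -2.2000e-03 -1.7873e+00] F [0.1 0.2 0. ]
along 21.2 lat 0.2 tip z 60.7 mm
```

Call:
play_rows:
  targets:
    - [0, 0, 0, 0, 0, -0.0007, 0]
    - [0, 0, 0, 0, 0, 0, 0]

```text
t: 14.55
eef_pos: [0.5514, -0.2013, 0.0433]
ee_rot: [3.138, -0.002, -1.787]
force: [-1.7, 0.4, 1.6]
width: 0.0008
```

Call:
play_rows:
  targets:
    - [0, 0, 0, 0, 0, 0.0075, 0]
    - [0, 0, 0, 0.0014, 0.0063, 0, 0]
    - [0, 0, 0, 0.0014, 0.0063, 0, 0]
    - [0, 0, 0, 0.0011, 0.0049, -0.002, 0]
    - [0, 0, 0, 0.0011, 0.0049, -0.002, 0]
    - [0, 0, 0, 0.0011, 0.0049, -0.0017, 0]
    - [0, 0, 0, 0.0011, 0.0049, -0.0015, 0]
    - [0, 0, 0, 0, 0, 0, 0]

```text
t: 15.55
eef_pos: [0.559, -0.1668, 0.0433]
ee_rot: [3.138, -0.002, -1.787]
force: [-0.1, 0.2, 1.0]
width: 0.0004
```

Run:
```python
from st import *
s=st()
p,d=grab_frame('wrist');cv2.imwrite('pics/w14.png',p[50:300,180:380])
```

```text
t 15.55 pos [ 0.559  -0.1668  0.0433] rot [ 3.1381e+00 -2.3000e-03 -1.7872e+00] F [-0.1  0.2  1. ]
along 56.5 lat 0.0 tip z 60.4 mm
```

View pics/w14.png

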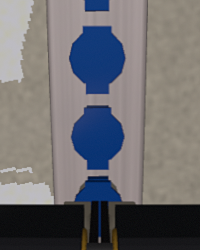

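Lids 2 and 3 are flat, and lid 4 is under the tip. I'll run off past the end of lid 4, lift, and check from above.

Call:
play_rows:
  targets:
    - [0, 0, 0, 0.0012, 0.0055, 0.0002, 0]
    - [0, 0, 0, 0.0017, 0.008, 0.0005, 0]
    - [0, 0, 0, 0, 0, 0.03, 0]
    - [0, 0, 0, 0, 0, 0.05, 0]
    - [0, 0, 0, 0, 0, 0.05, 0]
    - [0, 0, 0, 0, 0, 0.03, 0]
    - [0, 0, 0, 0, 0, 0, 0]

```text
t: 16.48
eef_pos: [0.5611, -0.1507, 0.2088]
ee_rot: [3.137, -0.002, -1.787]
force: [-0.3, -0.0, -0.6]
width: -0.0
```

Run:
```python
from st import *
s=st()
p,d=grab_frame('wrist');cv2.imwrite('pics/w15.png',p)
c=camera_params("wrist");E=wristE(c,s["eef_pos"],s["ee_rot"])
hsv=cv2.cvtColor(p,cv2.COLOR_BGR2HSV);m=cv2.inRange(hsv,(100,120,50),(125,255,255));m[250:]=0;m[:,:220]=0;m[:,340:]=0
k,l,stt,ce=cv2.connectedComponentsWithStats(m)
ax=np.array([.2132,.977])
for i in range(1,k):
    if stt[i,4]<20: continue
    vv,uu=np.where(cv2.erode((l==i).astype(np.uint8),np.ones((3,3)))>0)
    o,r=rays(np.c_[uu,vv],c,E);P=o+r*d[vv,uu][:,None];a=(P[:,:2]-[.547,-.222])@ax*1e3
    print(stt[i].tolist(),"along %.0f..%.0f"%(a.min(),a.max()),"z med %.1f slope %.3f"%(np.median(P[:,2])*1e3,np.polyfit(a,P[:,2]*1e3,1)[0]))
p,d=grab_frame('side');cv2.imwrite('pics/s15.png',p)
p2,d=grab_frame('top');cv2.imwrite('pics/t15.png',p2)
a=np.load("side1.npz")["p"]
```

```text
t 16.48 pos [ 0.5611 -0.1507  0.2088] rot [ 3.1369e+00 -2.4000e-03 -1.7874e+00] F [-0.3 -0.  -0.6]
along 72.7 lat 1.5 tip z 225.9 mm
[261, 26, 28, 36, 721] along -62..-3 z med 59.7 slope 0.566
[262, 70, 27, 33, 658] along -28..-3 z med 59.6 slope 0.819
[263, 111, 26, 32, 611] along 6..31 z med 59.5 slope -0.008
[264, 150, 25, 32, 580] along -3..66 z med 59.5 slope -1.884
```

View pics/w15.png

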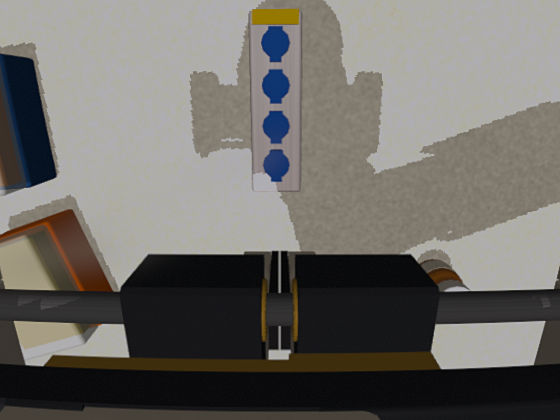

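View pics/s15.png

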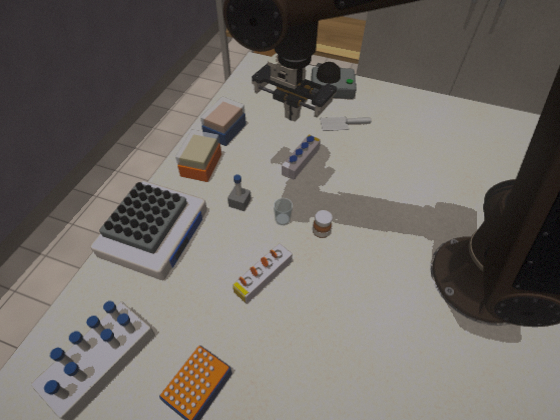

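All four lids show as full discs, at rows 44, 86, 127 and 165. Missing depth pixels spoiled the slopes, so I'll redo the fit robustly and check the rack pose before handing in.

Run:
```python
from st import *
s=st()
p,d=grab_frame('wrist');c=camera_params("wrist");E=wristE(c,s["eef_pos"],s["ee_rot"])
hsv=cv2.cvtColor(p,cv2.COLOR_BGR2HSV);m=cv2.inRange(hsv,(100,120,50),(125,255,255));m[250:]=0;m[:,:220]=0;m[:,340:]=0
k,l,stt,ce=cv2.connectedComponentsWithStats(m);ax=np.array([.2132,.977]);C=[]
for i in range(1,k):
    if stt[i,4]<20: continue
    vv,uu=np.where(l==i);g=d[vv,uu]>.1;vv,uu=vv[g],uu[g]
    o,r=rays(np.c_[uu,vv],c,E);P=o+r*d[vv,uu][:,None];a=(P[:,:2]-[.547,-.222])@ax*1e3
    q=onplane([ce[i]],c,E,.0605)[0];C.append(q[:2])
    print("along %.0f..%.0f"%(a.min(),a.max()),"z med %.1f slope rad %.3f"%(np.median(P[:,2])*1e3,np.polyfit(a,P[:,2]*1e3,1)[0]),"centroid along %.1f lat %.1f"%((q[:2]-[.547,-.222])@ax*1e3,(q[:2]-[.547,-.222])@[-ax[1],ax[0]]*1e3))
v=C[3]-C[0];print("yaw",np.arctan2(v[1],v[0]))
job_done()
```

```text
t 16.62 pos [ 0.5591 -0.1506  0.2051] rot [ 3.1309 -0.0033 -1.7877] F [-0.3  0.4 -0.3]
along 72.4 lat 3.4 tip z 222.2 mm
along -63..-36 z med 59.6 slope rad -0.004 centroid along -49.9 lat -0.5
along -29..-2 z med 59.7 slope rad 0.003 centroid along -16.1 lat -0.4
along 5..32 z med 59.5 slope rad -0.011 centroid along 17.6 lat -0.3
along 38..66 z med 59.5 slope rad 0.003 centroid along 51.4 lat -0.2
yaw 1.3580717077249111
the job is handed in; nothing more can be done
```

All four blue lids are shut flat, closed one after another from the yellow end, and the job was handed in at about 16.7 s.

- **First pass missed:** I first ran along the row at the stated fingertip height, but passed above the lids without touching them. Camera depth and a touch on the bare bench showed the fingertips sit about 28 mm short of the stated 11 mm ahead of the TCP. I used that correction for the real stroke.
- **Bench touch:** The last step of that touch read 43 N upward on the wrist for one row. It was on bare bench, with the fingertips, clear of the rack.
- **The stroke:** I lifted the tip about 7 mm between lids to keep the sideways push on the rack small, so it was not at one constant height. Contact was about 1 to 2 N, with the tip at about 60.4 mm.
- **Last checks:**
  - **Lids:** the wrist camera shows all four flat, with slopes within 0.011 rad and tops at about 59.6 mm.
  - **Rack:** still in place, with yaw 1.358 against 1.356 before and lid positions within 1.1 mm of the starting fit.
  - **Everything else:** the side view shows the orange-lid rack, with its lids still open, and the other items where they were. I checked that by eye only and did not view the final top picture.
- **Disagreement:** when the stroke was over, with the arm held still above the bench, its reported position still crept a few millimetres. It was touching nothing.

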